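# Scan the carton on the lazy Susan

## Robot

A 6-joint arm with a two-finger parallel gripper is mounted at the origin on the work surface. World frame = base frame: x ahead of the robot, y to its left, z up, the work surface at z = 0. Lengths are in m, angles in rad, forces in N, time in s.
With the tool pointing down it reaches from about 0.325 to 0.9 m from the base axis. Payload 6.1 kg.
Tool frame: the origin (TCP) lies on the centre line of the jaws, within the pads' length; the fingertips stand 14 mm ahead of it and the grasp point (between the pads) lies 5 mm behind it (bot.nose_length is the distance from the TCP to the fingertips, in m); z points along the fingers, y is the line along which they close (so a half turn about z gives the same grasp; the last joint's range is limited). The gripper opens to 85 mm and grips with 20 to 120 N. Pads are 22 mm wide; open, the fingers measure 114 mm over their backs; the gripper's body (76 mm by 85 mm) begins 54 mm behind the grasp point. The pads swing forward as they close: fully open they stand 13 mm farther back than shut.
Start: joints at [1.119, 0.22, 1.526, -0, 1.395, -0.126], TCP at [0.2, 0.592, 0.245] pointing down, gripper open.
Joint ranges: [-2.98, 2.98], [-0.91, 2.08], [0.09, 2.57], [-1.24, 4.39], [0.2, 2.65], [-2.68, 2.68]. Speed limits (rad/s): [2.57, 2.57, 3.01, 3.14, 3.14, 3.14].

## Interface

Orientations are given as a unit quaternion [x, y, z, w].
In Python, from cell import bot, camera, camera_info gives the robot as it stands. The module is installed in compiled form; this text tells all that it offers.
- The arm moves only by the tool drive_tool, never from a script. Its argument "deltas" is a list of rows, each an object of numbers: "x", "y", "z": the shift along the tool's x, y, z in cm; "turn": the turn about the tool's z in degrees; "jaw": the opening, from 0 (shut) to 1 (fully open). In form: [{"x": .., "y": .., "z": .., "turn": .., "jaw": ..}, ...]. A call has 1 to 5 rows; each row shifts and turns the commanded pose from where the row before left it, along the tool's axes as they then stand; what a row does not reach is not made up. A row lasts 1/10 s, in which the tool goes at most 50 mm and 8.59 degrees, less where a joint would pass 70% of its speed; a pose out of reach is approached as far as the arm can. A call is refused whole if a number of a shift passes 5 or a number of a turn 8.59, either way. A call with a gripper value outside its range is refused whole. The fingers move at their own pace and stop on an object; "force" is the grip in N (left out, the last holds). Time passes only in rows, so rows that do not move let the fingers close. It gives the time, the measured TCP pose, the force, the opening and the grip force at its end, in the units of the state.
- bot.read_state(): the state, without advancing time (a new reading comes with each control period).
- camera(name): name is "scene" or "top" or "wrist"; returns the picture (400x640x3 uint8, red, green, blue); there is no depth.
- camera_info(name): a dict with "camera_matrix" (3x3 intrinsics, pixels), "origin" and "rotation" of the camera in the world. Camera axes: x right, y down, z forward; pixel columns grow to the right and rows downward; lengths in m; the calibration is good to about 2 mm. The wrist camera is an equidistant fisheye: a pixel r from the principal point sees the ray r / f radians off the axis. A picture is of the moment at which its call begins: read the wrist's pose just before it. camera_info takes no time and is no camera call; for the wrist camera it gives the pose at the moment of the call.
- bot.finish_job(): hands the job in; it is judged then, once.
The state is a dict: "time_s": time; "qpos": joint angles; "qd": joint speeds; "joint_torque": joint torques, N m; "tcp_pos": TCP position; "ee_rot": TCP orientation; "ft_force": force on the tool from outside, world axes, zero at the start; "moment": the same for the moment, N m; "gripper_width": opening from 0.0 (shut) to 1.0 (fully open); "grasp_force": force on a finger pad.
Only numpy, scipy, OpenCV 4.12 (cv2) and the standard library are available. Lean on these libraries where they do the work, as an engineer would, in place of code of your own. Each camera call takes 0.05 s, during which the arm holds its last target. There are 200 camera calls.

## Task

Flip the receiver box's toggle over to on, then push the lazy Susan round (its upright steel post is there for that) until the carton's barcode label stands over the foot's pointer. Then pick the hand scanner out of its cradle, hold it with its window squarely facing the middle of the label from 5 to 12 cm away and keep it steady there for two seconds, without bumping it against the lazy Susan, and lay it back in the cradle the way it lay. Leave the toggle on, the label at the pointer, and every other thing on the table where it stands.

Things in the scene. Friction and masses are not known exactly. Their poses are not given: they have to be found in the camera images.
- toggle (a joint): steel toggle lever on the receiver box, angle in rad: 0 = off (leans 0.5 rad towards the box's -x side, marked with a ring), 1.0 = on (leans 0.5 rad towards the box's +x side, marked with a bar). It falls over centre to either end; moved with 1 N or less
- toggle_tip (a point): centre of the 22 mm steel ball at the toggle's tip, 62 mm from its hinge; the 10 mm thick stem runs down to the hinge
- receiver: white fixed box 100 (x) x 75 (y) x 40 mm high; origin under its centre on the table. The toggle's hinge lies along its y axis, 42 mm above the origin; the toggle swings from -x (off) to +x (on)
- foot: grey fixed foot of the lazy Susan, a disc 200 mm across; origin on the table on the turning axis. Its +x axis runs along the pointer, a grey tab 22 mm wide and 8 mm high which juts out to 155 mm from the axis
- turntable (a joint): angle of the lazy Susan on its foot, rad, counter-clockwise from above; 0 = the label stands exactly over the pointer. Turns with about 1 N at the rim and stays where it is left; starts 1.2 to 2.2 rad from the pointer. Clear-rimmed disc with a black mat, 240 mm across, rim top 28 mm above the table; the carton and three pill bottles, up to 101 mm above the table, are fixed on it
- label (a point): centre of the barcode label, a white paper rectangle 48 mm wide and 34 mm high with dark bars, on the outward face of the upright brown carton (58 mm wide, 34 mm deep, 84 mm high) on the turntable. 105.5 mm from the turning axis, 64 mm above the table. Its x axis points straight out of the label (radially out), z up
- post (a point): centre of the top of the upright steel post for pushing, 14 mm thick, on the turntable, 104 mm from the turning axis, 2.1 rad clockwise (seen from above) from the label; top 72 mm above the table, free of the rim from 28 mm up
- scanner: white hand scanner, loose, 0.14 kg: a straight bar 170 mm long along its x axis, 32 mm wide (y) and 30 mm high, with a wider head (46 mm wide, 34 mm high, from x = 61 to 85 mm) at its +x end. Origin: centre of the underside. Grip it across y at the origin, 15 mm above the underside
- window (a point): the scanner's dark window, at the middle of its head's end face, 85 mm ahead of and 16 mm above the scanner's origin; it looks along the scanner's +x
- cradle: grey fixed cradle; origin on the table under its centre, x along the scanner's length. Base plate 130 x 70 x 8 mm; two saddles at x = -40 and +40 mm, 14 mm thick (so 66 mm clear between them for the fingers), seat 22 mm above the table, cheeks 42 mm apart that rise to 36 mm. The scanner lies in it with its origin over the cradle's origin, window towards the cradle's +x
- tall_bottle: bystander: clear bottle with black cap, 52 mm wide, 150 mm high; origin at its base
- pill_jar: bystander: amber jar, 48 mm wide, 80 mm high; origin at its base
- cotton_jar: bystander: white ceramic jar, 80 mm wide, 90 mm high; origin at its base
- soap_carton: bystander: flat paper carton 90 x 55 x 30 mm; origin at its base
- cream_tin: bystander: round aluminium tin, 64 mm wide, 22 mm high; origin at its base
- pocket_mirror: bystander: round black pocket mirror lying flat, 68 mm wide, 12 mm high; origin at its base
- brush_cup: bystander: white cup with make-up brushes, 76 mm wide, 185 mm high; origin at its base
Mind the look-alikes: they are no part of the job. What is shaped like the scanner but green or yellow is not meant.

How it is judged:
By the outcome, as a careful person would: the job done as asked, in the order asked, and still so for the second after the job is handed in, with the robot touching nothing.
It also fails if it takes over 64 s, if anything falls off the work surface, if the arm or the gripper's body presses on something with over 40 N, if the wrist force passes 120 N, or if a joint passes its speed limit or range.

## Working session

There is one attempt and no reset: what is moved stays moved. The work goes in short steps, Python scripts to look and compute and a tool call to move; the robot and the scene stay as the last step left them, time stands still between calls to the robot, and variables do not carry over. Pictures are saved under pics/ and viewed, at most 12 in all, crops included, and the job is handed in when it is done.

Besides the shell and the picture viewer there is one more tool, called after ">>>" by a JSON object that holds its "api" and its "payload", one argument or row to a line. drive_tool: Moves the arm, as the interface text tells. Its arguments: {"type":"object","properties":{"deltas":{"type":"array","items":{"type":"object","properties":{"x":{"type":"number"},"y":{"type":"number"},"z":{"type":"number"},"turn":{"type":"number"},"jaw":{"type":"number"}}}},"force":{"type":"number"}},"required":["deltas"]}

```bash
mkdir -p pics; python3 - <<'E'
from cell import bot,camera,camera_info
import cv2,json
s=bot.read_state();print(s)
for n in("scene","top"):
    cv2.imwrite(f"pics/{n}0.png",camera(n)[:,:,::-1]);print(n,camera_info(n))
print(camera_info("wrist"),bot.nose_length)
E
```

```text
{'time_s': 0.0, 'qpos': array([ 1.11890150e+00,  2.21243433e-01,  1.52762534e+00, -5.50069592e-06,
        1.39469832e+00, -1.26122925e-01]), 'qd': array([ 0.00032659, -0.00101433, -0.00078273, -0.00071312,  0.00131793,
        0.00056559]), 'joint_torque': array([-4.26007260e-03, -4.96913803e+01, -3.89384830e+01, -5.69641452e-04,
        1.14322235e-02,  9.19999479e-06]), 'tcp_pos': array([0.19978649, 0.59159066, 0.24418097]), 'ee_rot': array([ 1.62166073e-01,  9.86762986e-01, -9.47049376e-04, -2.78765241e-04]), 'ft_force': array([-0.22814412, -0.3874965 ,  0.69790747]), 'moment': array([ 0.04183547, -0.02108965,  0.00042231]), 'grasp_force': 0.0, 'gripper_width': 1.001294755218969}
scene {'camera_matrix': array([[364.97767297,   0.        , 320.33828858],
       [  0.        , 364.97767297, 202.58889182],
       [  0.        ,   0.        ,   1.        ]]), 'origin': array([ 1.08425237, -0.48039481,  0.66447903]), 'rotation': array([ 0.81599147,  0.35646328, -0.17165134, -0.42145897])}
top {'camera_matrix': array([[424.91131917,   0.        , 317.09014522],
       [  0.        , 424.91131917, 199.5039449 ],
       [  0.        ,   0.        ,   1.        ]]), 'origin': array([0.44780862, 0.0855627 , 1.25511246]), 'rotation': array([ 0.71366327, -0.69932574,  0.03563804, -0.01892577])}
{'camera_matrix': array([[309.70691629,   0.        , 316.40963155],
       [  0.        , 309.70691629, 193.38155557],
       [  0.        ,   0.        ,   1.        ]]), 'origin': array([0.12032831, 0.61847449, 0.37364163]), 'rotation': array([0.80152254, 0.57508505, 0.09472   , 0.1336672 ])} 0.014
```

View pics/scene0.png

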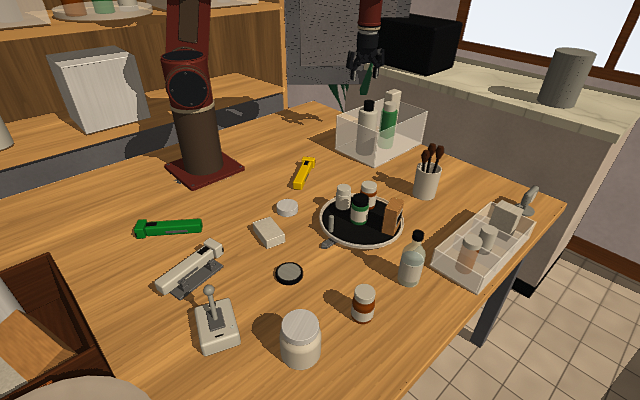

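View pics/top0.png

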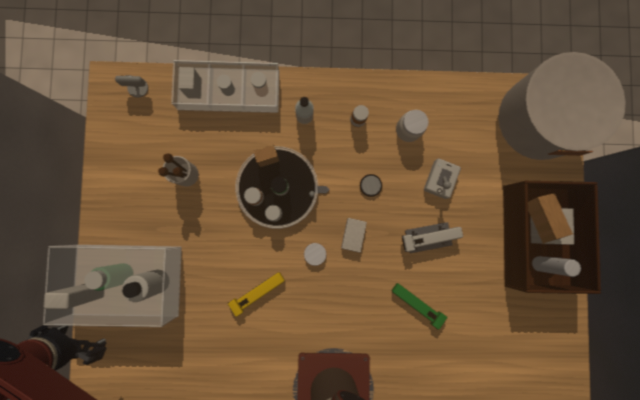

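The scene shows the scanner in its cradle near (190,265) with its head to the upper right. The receiver is at (215,325), the lazy Susan at (362,220), and its pointer at (326,243). In the top view the Susan is at (278,187), the pointer tip at (327,190), the scanner at (432,238) and the receiver at (442,180). I'll enlarge both.

```bash
cat > h.py <<'E'
import numpy as np,cv2
from scipy.spatial.transform import Rotation as R
from scipy.optimize import least_squares
from cell import bot,camera,camera_info
def ray(n,px,ci=None):
    ci=ci or camera_info(n);K=ci["camera_matrix"]
    u=(px[0]-K[0,2])/K[0,0];v=(px[1]-K[1,2])/K[1,1]
    if n=="wrist":
        r=np.hypot(u,v)+1e-12;d=np.array([u/r*np.sin(r),v/r*np.sin(r),np.cos(r)])
    else:d=np.array([u,v,1.])
    d=R.from_quat(ci["rotation"]).apply(d/np.linalg.norm(d))
    return np.array(ci["origin"]),d
def atz(n,px,z,ci=None):
    o,d=ray(n,px,ci);return o+d*(z-o[2])/d[2]
def tri(rays):
    A=sum(np.eye(3)-np.outer(d,d) for o,d in rays);b=sum((np.eye(3)-np.outer(d,d))@o for o,d in rays)
    p=np.linalg.solve(A,b);return p,[np.linalg.norm(np.cross(p-o,d)) for o,d in rays]
def proj(n,p,ci=None):
    ci=ci or camera_info(n);K=ci["camera_matrix"]
    q=R.from_quat(ci["rotation"]).inv().apply(np.array(p)-ci["origin"])
    if n=="wrist":
        r=np.hypot(q[0],q[1])+1e-12;t=np.arctan2(r,q[2]);a,b=q[0]/r*t,q[1]/r*t
    else:a,b=q[0]/q[2],q[1]/q[2]
    return np.array([K[0,0]*a+K[0,2],K[1,1]*b+K[1,2]])
E
python3 - <<'E'
import cv2
t=cv2.imread("pics/top0.png");s=cv2.imread("pics/scene0.png")
a=cv2.resize(t[140:270,225:485],None,fx=3,fy=3,interpolation=cv2.INTER_CUBIC)
cv2.imwrite("pics/tc.png",a)
b=cv2.resize(s[180:360,145:415],None,fx=2.9,fy=2.9,interpolation=cv2.INTER_CUBIC)
cv2.imwrite("pics/sc.png",b)
E
```

```text
(no output)
```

View pics/tc.png

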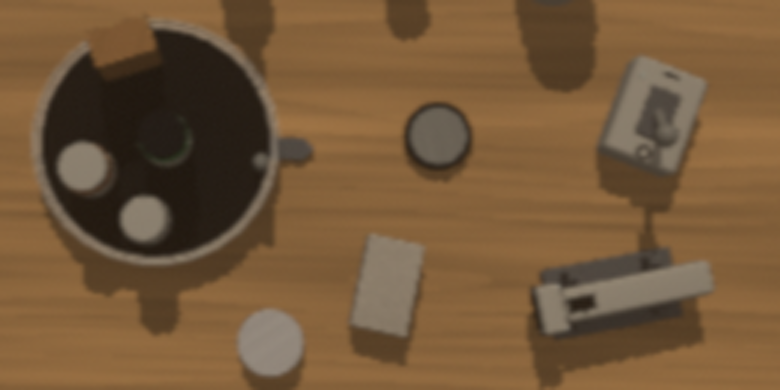

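View pics/sc.png

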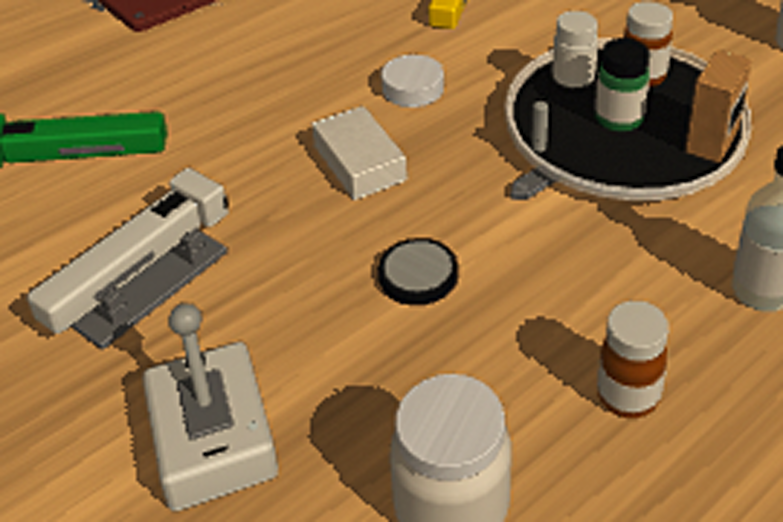

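The crops show these points:
- **Ball:** top crop (666,130), scene crop (186,319).
- **Receiver:** top corners around (638,57), (706,80), (672,172) and (600,147). The ring (off) end is at the bottom and the bar end at the top.
- **Post top:** (261,160) and (540,105).
- **Carton and label:** at (125,45), with the label face up and outward.
- **Pointer tip:** (311,150).
- **Scanner:** head left (540,310), tail right (710,277).

```bash
python3 - <<'E'
from h import *
np.set_printoptions(precision=4,suppress=True)
T=lambda x,y:(224.5+(x+.5)/3,139.5+(y+.5)/3)
S=lambda x,y:(144.5+(x+.5)/2.9,179.5+(y+.5)/2.9)
def two(n,a,b):print(n,*tri([ray("top",T(*a)),ray("scene",S(*b))]))
two("ball",(666,130),(186,319))
two("post",(261,160),(540,105))
two("scan tail mid top",(711,276),(38,312))
two("scan head front top mid",(539,310),(207,182))
two("soap",(387,285),(360,135))
two("mirror",(438,135),(418,268));two("tin",(270,342),(412,75))
for n,p,z in [("susan ctr",(156,142),.028),("ptr tip",(312,150),.008),("post",(261,160),.072)]:print(n,atz("top",T(*p),z))
c=np.array([atz("top",T(*p),.04) for p in[(638,57),(706,80),(672,172),(600,147)]]);print("rec",c,c.mean(0))
e=atz("scene",S(520,193),.008);print("ptr tip scene",e)
print("carton top", [atz("top",T(*p),.102) for p in[(90,38),(150,18),(162,62),(103,77)]])
print("scan",[atz("top",T(*p),.054) for p in[(535,288),(545,333),(539,310)]],[atz("top",T(*p),.052) for p in[(708,262),(713,290)]])
print("cradle plate",[atz("top",T(*p),.008) for p in[(541,270),(667,250),(682,315),(553,338)]])
E
```

```text
ball [ 0.5902 -0.2989  0.0981] [np.float64(0.0012678423759841006), np.float64(0.0012678423759842031)]
post [0.5574 0.0736 0.0697] [np.float64(0.00048442946042720475), np.float64(0.0004844294604272888)]
scan tail mid top [ 0.4582 -0.3598  0.0403] [np.float64(2.4704239908458546e-05), np.float64(2.470423990859581e-05)]
scan head front top mid [ 0.4223 -0.1934  0.0466] [np.float64(0.0007639249508158338), np.float64(0.0007639249508157654)]
soap [ 0.4438 -0.0492  0.0323] [np.float64(0.00040668812821566285), np.float64(0.00040668812821578927)]
mirror [ 0.5918 -0.1011  0.008 ] [np.float64(0.00033600363250080214), np.float64(0.00033600363250081927)]
tin [0.386  0.0606 0.0161] [np.float64(0.0006595091880630746), np.float64(0.0006595091880630922)]
susan ctr [0.5769 0.1753 0.028 ]
ptr tip [0.5744 0.0234 0.008 ]
post [0.5575 0.074  0.072 ]
rec [[ 0.6687 -0.29    0.04  ]
 [ 0.6477 -0.3564  0.04  ]
 [ 0.5574 -0.3227  0.04  ]
 [ 0.5801 -0.2529  0.04  ]] [ 0.6135 -0.3055  0.04  ]
ptr tip scene [0.5826 0.0256 0.008 ]
carton top [array([0.6631, 0.2325, 0.102 ]), array([0.6829, 0.1784, 0.102 ]), array([0.6425, 0.1664, 0.102 ]), array([0.6275, 0.2196, 0.102 ])]
scan [array([ 0.4435, -0.1872,  0.054 ]), array([ 0.4015, -0.1968,  0.054 ]), array([ 0.4229, -0.1911,  0.054 ])] [array([ 0.4713, -0.3527,  0.052 ]), array([ 0.4448, -0.3573,  0.052 ])]
cradle plate [array([ 0.461 , -0.2035,  0.008 ]), array([ 0.4831, -0.3281,  0.008 ]), array([ 0.4197, -0.3427,  0.008 ]), array([ 0.395 , -0.2155,  0.008 ])]
```

>>> {"api": "drive_tool", "payload": {
  "deltas": [
    {"z": -4,"jaw": 0},
    {"x": -3,"y": -3.5},
    {"x": -3,"y": -3.5},
    {"x": -3,"y": -3.5},
    {"x": -3,"y": -3.5}
  ],
  "force": 20
}}

```text
$.deltas[0]: bad value
```

>>> {"api": "drive_tool", "payload": {
  "deltas": [
    {"x": -3,"y": -3.5},
    {"x": -3,"y": -3.5},
    {"x": -3,"y": -3.5},
    {"x": -3,"y": -3.5},
    {"x": -3,"y": -3.5}
  ]
}}

```text
$.deltas[0]: bad value
```

>>> {"api": "drive_tool", "payload": {
  "deltas": [
    {"x": -3,"y": -3.5},
    {"x": -3,"y": -3.5},
    {"x": -3,"y": -3.5},
    {"x": -3,"y": -3.5},
    {"x": -3,"y": -3.5}
  ]
}}

```text
$.deltas[0]: bad value
```

>>> {"api": "drive_tool", "payload": {
  "deltas": [
    {"x": -3,"y": -3.5},
    {"x": -3,"y": -3.5},
    {"x": -3,"y": -3.5},
    {"x": -2,"y": -3},
    {"x": -1,"y": -1}
  ]
}}

```text
$.deltas[0]: bad value
```

```bash
python3 - <<'E'
from h import *
import pickle
s=bot.read_state();ci=camera_info("wrist");im=camera("wrist")
pickle.dump(ci,open("w1.pkl","wb"));cv2.imwrite("pics/w1.png",im[:,:,::-1])
print(s["tcp_pos"],s["ee_rot"],s["qpos"],s["time_s"])
for n,p in[("ball",(.590,-.299,.0975)),("tail",(.458,-.355,.05)),("head",(.4225,-.1925,.05))]:print(n,proj("wrist",p,ci))
E
```

```text
[0.19981388 0.59162    0.2442805 ] [ 1.62192858e-01  9.86758651e-01 -8.78428389e-04 -2.63347369e-04] [ 1.11887747e+00  2.21158263e-01  1.52753699e+00  4.21265560e-06
  1.39473150e+00 -1.26094397e-01] 0.1
ball [ 61.08805238 410.19986077]
tail [ 31.19314423 366.26542848]
head [ 47.37219737 358.61028183]
```

View pics/w1.png

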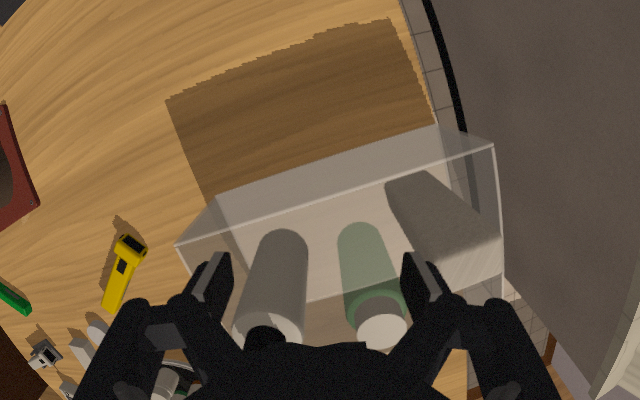

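The rows were refused, probably because every field has to be present. The picture is from the start pose, above the acrylic box. I'll resend with full rows.

>>> {"api": "drive_tool", "payload": {
  "deltas": [
    {"x": 0,"y": 0,"z": -4,"turn": 0,"jaw": 0},
    {"x": -3,"y": -3.5,"z": 0,"turn": 0,"jaw": 0},
    {"x": -3,"y": -3.5,"z": 0,"turn": 0,"jaw": 0},
    {"x": -3,"y": -3.5,"z": 0,"turn": 0,"jaw": 0},
    {"x": -3,"y": -3.5,"z": 0,"turn": 0,"jaw": 0}
  ],
  "force": 20
}}

```text
time_s: 0.65
tcp_pos: [0.269, 0.4194, 0.2849]
ee_rot: [0.162, 0.987, -0.0, -0.0]
ft_force: [0.9, 0.4, -0.2]
gripper_width: 0.142
grasp_force: 0.0
```

>>> {"api": "drive_tool", "payload": {
  "deltas": [
    {"x": -3,"y": -3.5,"z": 0,"turn": 0,"jaw": 0},
    {"x": -3,"y": -3.5,"z": 0,"turn": 0,"jaw": 0},
    {"x": -3,"y": -3.5,"z": 0,"turn": 0,"jaw": 0},
    {"x": -3,"y": -3.5,"z": 0,"turn": 0,"jaw": 0},
    {"x": -3,"y": -3.5,"z": 0,"turn": 0,"jaw": 0}
  ]
}}

```text
time_s: 1.15
tcp_pos: [0.3551, 0.2056, 0.2852]
ee_rot: [0.162, 0.987, 0.0, 0.0]
ft_force: [0.3, -0.1, 0.7]
gripper_width: 0.001
grasp_force: 0.0
```

>>> {"api": "drive_tool", "payload": {
  "deltas": [
    {"x": -3,"y": -3.5,"z": 0,"turn": 0,"jaw": 0},
    {"x": -3,"y": -3.5,"z": 0,"turn": 0,"jaw": 0},
    {"x": -3,"y": -3.5,"z": 0,"turn": 0,"jaw": 0},
    {"x": -3,"y": -3.5,"z": 0,"turn": 0,"jaw": 0},
    {"x": -3,"y": -3.5,"z": 0,"turn": 0,"jaw": 0}
  ]
}}

```text
time_s: 1.65
tcp_pos: [0.4413, -0.0085, 0.2853]
ee_rot: [0.162, 0.987, 0.0, 0.0]
ft_force: [0.9, -0.4, -0.2]
gripper_width: -0.0
grasp_force: 0.0
```

>>> {"api": "drive_tool", "payload": {
  "deltas": [
    {"x": -3,"y": -3.5,"z": 0,"turn": 0,"jaw": 0},
    {"x": -3,"y": -3.5,"z": 0,"turn": 0,"jaw": 0},
    {"x": -3,"y": -3.5,"z": 0,"turn": 0,"jaw": 0},
    {"x": -3,"y": -3.5,"z": 0,"turn": 0,"jaw": 0},
    {"x": -3,"y": -3.5,"z": 0,"turn": 0,"jaw": 0}
  ]
}}

```text
time_s: 2.15
tcp_pos: [0.5275, -0.2222, 0.2849]
ee_rot: [0.162, 0.987, 0.0, -0.0]
ft_force: [1.0, -0.8, 0.7]
gripper_width: 0.001
grasp_force: 0.0
```

```bash
python3 - <<'E'
from h import *
import pickle
s=bot.read_state();ci=camera_info("wrist");im=camera("wrist")
pickle.dump(ci,open("w2.pkl","wb"));cv2.imwrite("pics/w2.png",im[:,:,::-1])
print(s["tcp_pos"],s["ee_rot"],s["qpos"],s["time_s"])
for n,p in[("ball",(.590,-.299,.0975)),("tail",(.458,-.355,.05)),("head",(.4225,-.1925,.05)),("tip",(.58,.02,.008)),("susan",(.577,.175,.028))]:print(n,proj("wrist",p,ci))
E
```

```text
[ 0.52745691 -0.22220891  0.28494319] [ 1.62365431e-01  9.86730672e-01  1.52439180e-04 -1.58802577e-04] [-5.36576605e-01  7.14736938e-02  1.61786500e+00  1.69155604e-04
  1.45266091e+00 -1.78121805e+00] 2.15
ball [271.32480204 241.96742713]
tail [198.0401541  145.11240639]
head [311.85009885  70.21358302]
tip [485.00393166 139.78192508]
susan [565.5243525  116.11970719]
```

View pics/w2.png

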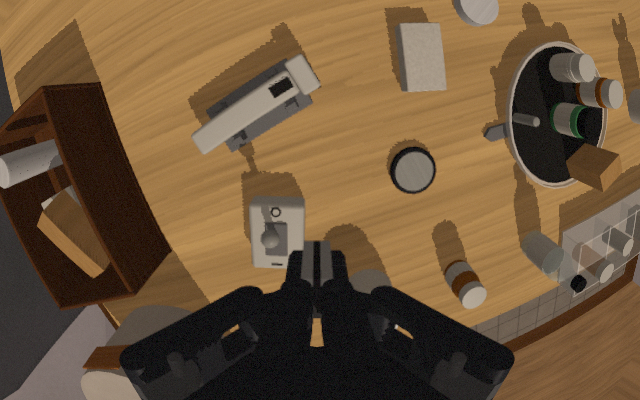

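The wrist view shows the ball at (270,239). The receiver's top corners are about (252,200), (304,199), (301,267) and (250,265). On the scanner, the head front is (300,56)–(320,84) and the tail (193,136)–(206,153). The pointer tip is at (485,132) and the post top at (538,121).

```bash
python3 - <<'E'
from h import *
import pickle
np.set_printoptions(precision=4,suppress=True)
ci=pickle.load(open("w2.pkl","rb"))
T=lambda x,y:(224.5+(x+.5)/3,139.5+(y+.5)/3)
S=lambda x,y:(144.5+(x+.5)/2.9,179.5+(y+.5)/2.9)
def three(n,w,a,b):
    r=[ray("wrist",w,ci)]+([ray("top",T(*a))] if a else [])+([ray("scene",S(*b))] if b else [])
    p,e=tri(r);print(n,p,np.array(e))
three("ball",(270,239),(666,130),(186,319))
three("post",(538,121),(261,160),(540,105))
three("tail",(199.5,144.5),(711,276),(38,312))
three("head",(310,70),(539,310),(207,182))
c=np.array([atz("wrist",p,.04,ci) for p in[(252,200),(304,199),(301,267),(250,265)]]);print("rec",c,c.mean(0))
print("scan head",[atz("wrist",p,.055,ci) for p in[(300,56),(320,84)]],"tail",[atz("wrist",p,.052,ci) for p in[(193,136),(206,153)]])
print("ptr",atz("wrist",(484,132),.008,ci))
E
```

```text
ball [ 0.5886 -0.2992  0.096 ] [0.002  0.0026 0.0009]
post [0.5572 0.0744 0.0713] [0.0024 0.0006 0.002 ]
tail [ 0.458  -0.3591  0.0394] [0.0016 0.001  0.0008]
head [ 0.4219 -0.1937  0.0463] [0.0009 0.0012 0.0004]
rec [[ 0.5506 -0.3192  0.04  ]
 [ 0.5711 -0.2542  0.04  ]
 [ 0.6666 -0.2928  0.04  ]
 [ 0.6414 -0.362   0.04  ]] [ 0.6074 -0.307   0.04  ]
scan head [array([ 0.4027, -0.1998,  0.055 ]), array([ 0.441 , -0.1889,  0.055 ])] tail [array([ 0.4449, -0.3559,  0.052 ]), array([ 0.4709, -0.3481,  0.052 ])]
ptr [0.5682 0.0207 0.008 ]
```

>>> {"api": "drive_tool", "payload": {
  "deltas": [
    {"x": -1.7,"y": -2.3,"z": 3.5,"turn": 0,"jaw": 0},
    {"x": -2,"y": -3,"z": 3,"turn": 0,"jaw": 0},
    {"x": 0,"y": 0,"z": 4.5,"turn": 0,"jaw": 0},
    {"x": 0,"y": 0,"z": 4.5,"turn": 0,"jaw": 0},
    {"x": 0,"y": 0,"z": 3.6,"turn": 0,"jaw": 0}
  ]
}}

```text
time_s: 2.7
tcp_pos: [0.5439, -0.2817, 0.091]
ee_rot: [0.163, 0.987, 0.001, -0.001]
ft_force: [0.1, -0.7, -0.4]
gripper_width: 0.005
grasp_force: 0.0
```

>>> {"api": "drive_tool", "payload": {
  "deltas": [
    {"x": -1.5,"y": 0,"z": 0,"turn": 0,"jaw": 0},
    {"x": -1.5,"y": 0,"z": 0,"turn": 0,"jaw": 0},
    {"x": -1.5,"y": 0,"z": 0,"turn": 0,"jaw": 0},
    {"x": -1.5,"y": 0,"z": 0,"turn": 0,"jaw": 0},
    {"x": -1.5,"y": 0,"z": 0,"turn": 0,"jaw": 0}
  ]
}}

```text
time_s: 3.2
tcp_pos: [0.6165, -0.3061, 0.0938]
ee_rot: [0.162, 0.987, 0.0, -0.001]
ft_force: [-0.9, -0.9, -0.6]
gripper_width: 0.0
grasp_force: 0.0
```

>>> {"api": "drive_tool", "payload": {
  "deltas": [
    {"x": 0,"y": 0,"z": -5,"turn": 8.2,"jaw": 0},
    {"x": 0,"y": 0,"z": -5,"turn": 8.2,"jaw": 0},
    {"x": 0,"y": 0,"z": -5,"turn": 8.2,"jaw": 0.4},
    {"x": 3.4,"y": 2.6,"z": 0,"turn": 0,"jaw": 0.4},
    {"x": 3.4,"y": 2.6,"z": 0,"turn": 0,"jaw": 0.4}
  ]
}}

```text
time_s: 3.7
tcp_pos: [0.6032, -0.2223, 0.247]
ee_rot: [0.37, 0.929, -0.0, 0.002]
ft_force: [-0.6, 0.6, -0.1]
gripper_width: 0.397
grasp_force: 0.0
```

>>> {"api": "drive_tool", "payload": {
  "deltas": [
    {"x": 3.4,"y": 2.6,"z": 0,"turn": 0,"jaw": 0.4},
    {"x": 3.4,"y": 2.6,"z": 0,"turn": 0,"jaw": 0.4},
    {"x": 3.4,"y": 2.6,"z": 0,"turn": 0,"jaw": 0.4},
    {"x": 3.4,"y": 2.6,"z": 0,"turn": 0,"jaw": 0.4},
    {"x": 3.4,"y": 2.6,"z": 0,"turn": 0,"jaw": 0.4}
  ]
}}

```text
time_s: 4.2
tcp_pos: [0.5669, -0.0089, 0.2441]
ee_rot: [0.369, 0.93, 0.0, -0.0]
ft_force: [1.0, 0.3, 0.3]
gripper_width: 0.401
grasp_force: 0.0
```

>>> {"api": "drive_tool", "payload": {
  "deltas": [
    {"x": 0,"y": 0,"z": 0,"turn": 8.2,"jaw": 0.4},
    {"x": 0,"y": 0,"z": 0,"turn": 8.2,"jaw": 0.4},
    {"x": 0,"y": 0,"z": 0,"turn": 8.2,"jaw": 0.4},
    {"x": 0,"y": 0,"z": 0,"turn": 8.2,"jaw": 0.4},
    {"x": 0,"y": 0,"z": 0,"turn": 0,"jaw": 0.4}
  ]
}}

```text
time_s: 4.7
tcp_pos: [0.5674, -0.0104, 0.244]
ee_rot: [0.617, 0.787, -0.0, -0.0]
ft_force: [1.1, 1.1, -0.3]
gripper_width: 0.4
grasp_force: 0.0
```

```bash
python3 - <<'E'
from h import *
import pickle
s=bot.read_state();ci=camera_info("wrist");im=camera("wrist")
pickle.dump(ci,open("w3.pkl","wb"));cv2.imwrite("pics/w3.png",im[:,:,::-1])
t=camera("top");cv2.imwrite("pics/top3.png",t[:,:,::-1])
sc=camera("scene");cv2.imwrite("pics/scene3.png",sc[:,:,::-1])
b=cv2.resize(sc[270:360,170:260],None,fx=3,fy=3,interpolation=cv2.INTER_CUBIC)[:,:,::-1]
o=np.zeros((400,800,3),np.uint8);o[:,:530]=im[:,30:560,::-1];o[:270,530:]=b;cv2.imwrite("pics/m3.png",o)
print(s["tcp_pos"],s["ee_rot"],s["qpos"],s["time_s"])
for n,p in[("post",(.557,.074,.072)),("tip",(.575,.022,.008)),("susan",(.577,.175,.028)),("tcp",s["tcp_pos"])]:print(n,proj("wrist",p,ci))
E
```

```text
[ 0.56744183 -0.01044266  0.24399337] [ 6.16528560e-01  7.87332475e-01 -1.67732766e-04 -2.82391308e-04] [-1.57329685e-01  8.52520895e-02  1.68012512e+00 -1.93976618e-05
  1.37687207e+00 -3.99470310e-01] 4.7
post [327.75218346  90.37071538]
tip [329.84104807 136.67120499]
susan [366.04541415  10.2781844 ]
tcp [317.64701823 268.85730572]
```

View pics/m3.png

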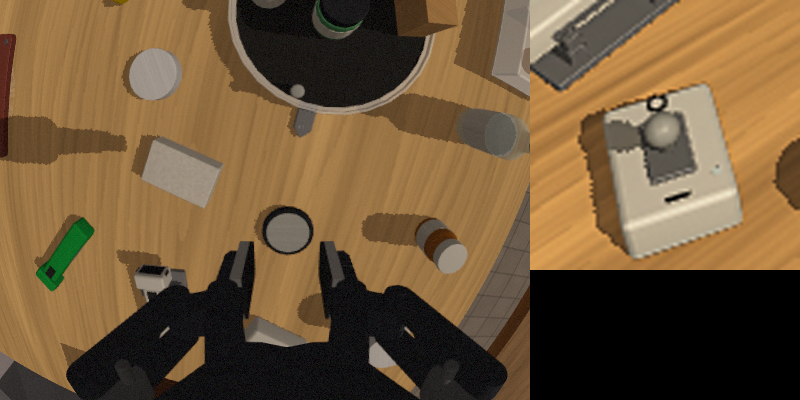

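The wrist view shows the post top at (327,91), the pointer tip at (331,134), and the front of the rim passing through about (365,113). I still have to check by projection whether the toggle is on.

```bash
python3 - <<'E'
from h import *
import pickle
np.set_printoptions(precision=4,suppress=True)
ci=pickle.load(open("w3.pkl","rb"))
print("on",proj("scene",(.638,-.316,.096)),"off",proj("scene",(.588,-.299,.096)), "seen 214,313")
P=np.array([atz("wrist",(x+30,y),.026,ci)[:2] for x,y in[(231,30),(240,57),(262,84),(298,106),(335,112),(380,103),(410,84),(430,55)]])
f=least_squares(lambda c:np.hypot(*(P-c[:2]).T)-.12,[.577,.175]);print("ctr",f.x,f.fun)
print("tip",atz("wrist",(332,134),.008,ci),"post",atz("wrist",(327,91),.072,ci))
# dark disc in top image
t=cv2.imread("pics/top3.png")
T=lambda x,y:(224.5+(x+.5)/3,139.5+(y+.5)/3)
Q=np.array([atz("top",T(x,y),.026)[:2] for x,y in[(33,142),(45,90),(72,45),(190,27),(245,70),(277,130),(268,190),(240,232),(195,260),(155,266),(100,252),(58,212)]])
f=least_squares(lambda c:np.hypot(*(Q-c[:2]).T)-.12,[.577,.175]);print("ctr top",f.x,f.fun)
E
```

```text
on [214.4858 309.8456] off [209.0441 289.7493] seen 214,313
ctr [0.5772 0.1777] [-0.0009  0.0007  0.0007  0.001  -0.0007 -0.0015 -0.      0.0013]
tip [0.5767 0.0257 0.008 ] post [0.5565 0.0732 0.072 ]
ctr top [0.5771 0.1769] [-0.003  -0.0025  0.0042 -0.0023 -0.0076 -0.0009 -0.0008  0.0001  0.0006
 -0.0003 -0.0019 -0.0056]
```

>>> {"api": "drive_tool", "payload": {
  "deltas": [
    {"x": 4.2,"y": 0.5,"z": 0,"turn": 0,"jaw": 0.3},
    {"x": 4.2,"y": 0.5,"z": 0,"turn": 0,"jaw": 0.3},
    {"x": 0,"y": 0,"z": 4.5,"turn": 0,"jaw": 0.3},
    {"x": 0,"y": 0,"z": 4.5,"turn": 0,"jaw": 0.3},
    {"x": 0,"y": 0,"z": 0,"turn": 0,"jaw": 0.3}
  ]
}}

```text
time_s: 5.35
tcp_pos: [0.5521, 0.0736, 0.1475]
ee_rot: [0.615, 0.789, -0.004, -0.005]
ft_force: [-1.0, 0.1, -0.4]
gripper_width: 0.299
grasp_force: 0.0
```

```bash
python3 - <<'E'
from h import *
import pickle
s=bot.read_state();ci=camera_info("wrist");im=camera("wrist")
cv2.imwrite("pics/w4.png",cv2.resize(im[100:400,170:470,::-1],None,fx=2,fy=2))
print(s["tcp_pos"],s["time_s"],proj("wrist",(.557,.0735,.072),ci),proj("wrist",(.577,.0245,.008),ci))
E
```

```text
[0.55212028 0.07359214 0.1475449 ] 5.35 [325.21604681 213.19327334] [331.44398044 237.95602439]
```

View pics/w4.png

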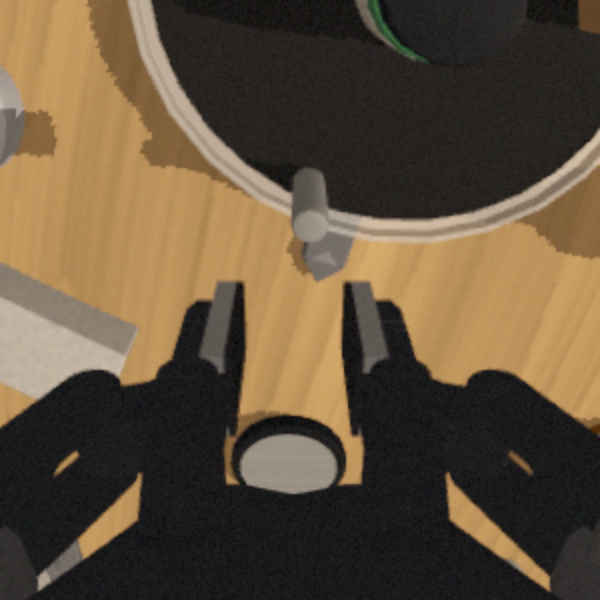

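The post top is at (325.5,211), matching its estimate, so the tool needs +0.45 cm in y. Then it goes down over the post.

>>> {"api": "drive_tool", "payload": {
  "deltas": [
    {"x": 0,"y": 0.4,"z": 2,"turn": 0,"jaw": 0.3},
    {"x": 0,"y": 0,"z": 2.5,"turn": 0,"jaw": 0.3},
    {"x": 0,"y": 0,"z": 2.5,"turn": 0,"jaw": 0.3},
    {"x": 0,"y": 0,"z": 2.1,"turn": 0,"jaw": 0.3},
    {"x": 0,"y": 0,"z": 0,"turn": 0,"jaw": 0.3}
  ]
}}

```text
time_s: 5.9
tcp_pos: [0.561, 0.0737, 0.0633]
ee_rot: [0.616, 0.788, -0.001, -0.001]
ft_force: [-0.8, 0.3, -0.4]
gripper_width: 0.303
grasp_force: 0.0
```

>>> {"api": "drive_tool", "payload": {
  "deltas": [
    {"x": 0,"y": -0.4,"z": 0.6,"turn": 0,"jaw": 0.3},
    {"x": 0.69,"y": -1.25,"z": 0,"turn": 7.83,"jaw": 0.3},
    {"x": 0.69,"y": -1.25,"z": 0,"turn": 7.83,"jaw": 0.3},
    {"x": 0.69,"y": -1.25,"z": 0,"turn": 7.83,"jaw": 0.3},
    {"x": 0.69,"y": -1.25,"z": 0,"turn": 7.83,"jaw": 0.3}
  ]
}}

```text
time_s: 6.4
tcp_pos: [0.5084, 0.0984, 0.0598]
ee_rot: [0.808, 0.59, 0.002, 0.001]
ft_force: [1.7, 0.8, -0.6]
gripper_width: 0.298
grasp_force: 0.8
```

>>> {"api": "drive_tool", "payload": {
  "deltas": [
    {"x": 0.69,"y": -1.25,"z": 0,"turn": 7.83,"jaw": 0.3},
    {"x": 0.69,"y": -1.25,"z": 0,"turn": 7.83,"jaw": 0.3},
    {"x": 0.69,"y": -1.25,"z": 0,"turn": 7.83,"jaw": 0.3},
    {"x": 0.69,"y": -1.25,"z": 0,"turn": 7.83,"jaw": 0.3},
    {"x": 0.69,"y": -1.25,"z": 0,"turn": 7.83,"jaw": 0.3}
  ]
}}

```text
time_s: 6.9
tcp_pos: [0.4755, 0.1608, 0.0598]
ee_rot: [0.958, 0.285, 0.002, 0.0]
ft_force: [2.0, -0.8, -0.2]
gripper_width: 0.3
grasp_force: 0.9
```

>>> {"api": "drive_tool", "payload": {
  "deltas": [
    {"x": 0.69,"y": -1.25,"z": 0,"turn": 7.83,"jaw": 0.3},
    {"x": 0.69,"y": -1.25,"z": 0,"turn": 7.83,"jaw": 0.3},
    {"x": 0.69,"y": -1.25,"z": 0,"turn": 7.83,"jaw": 0.3},
    {"x": 0.69,"y": -1.25,"z": 0,"turn": 7.83,"jaw": 0.3},
    {"x": 0,"y": 0,"z": 0,"turn": 0,"jaw": 0.3}
  ]
}}

```text
time_s: 7.4
tcp_pos: [0.4832, 0.2178, 0.0599]
ee_rot: [1.0, 0.019, 0.002, -0.001]
ft_force: [0.7, -0.3, 0.3]
gripper_width: 0.299
grasp_force: 0.0
```

>>> {"api": "drive_tool", "payload": {
  "deltas": [
    {"x": 0.5,"y": -1.2,"z": 0,"turn": 7,"jaw": 0.3},
    {"x": 0,"y": 0,"z": 0,"turn": 0,"jaw": 0.18},
    {"x": 0,"y": 0,"z": 0,"turn": 0,"jaw": 0.18},
    {"x": 0,"y": 0,"z": 0,"turn": 0,"jaw": 0.18}
  ]
}}

```text
time_s: 7.8
tcp_pos: [0.4856, 0.2281, 0.0577]
ee_rot: [0.999, -0.041, 0.0, -0.0]
ft_force: [-0.4, 0.2, 0.1]
gripper_width: 0.176
grasp_force: 0.3
```

>>> {"api": "drive_tool", "payload": {
  "deltas": [
    {"x": 0,"y": 0,"z": 0,"turn": 0,"jaw": 0.3},
    {"x": 0,"y": 0,"z": -2,"turn": 0,"jaw": 0.3},
    {"x": 0,"y": 0,"z": -5,"turn": 0,"jaw": 0.3},
    {"x": 0,"y": 0,"z": -5,"turn": 0,"jaw": 0.3},
    {"x": 0,"y": 0,"z": -5,"turn": 0,"jaw": 0.3}
  ]
}}

```text
time_s: 8.3
tcp_pos: [0.4848, 0.228, 0.2287]
ee_rot: [0.999, -0.042, -0.001, 0.0]
ft_force: [1.0, 0.6, -0.2]
gripper_width: 0.304
grasp_force: 0.0
```

```bash
python3 - <<'E'
from h import *
import pickle
s=bot.read_state();ci=camera_info("wrist");im=camera("wrist");t=camera("top");sc=camera("scene")
pickle.dump(ci,open("w5.pkl","wb"))
for n,i in(("w5",im),("top5",t),("scene5",sc)):cv2.imwrite(f"pics/{n}.png",i[:,:,::-1])
print(s["tcp_pos"],s["qpos"],s["time_s"],proj("wrist",(.4875,.2297,.072),ci),proj("scene",(.4875,.2297,.072)))
o=np.zeros((600,800,3),np.uint8)
o[:300,:400]=cv2.resize(t[140:240,230:363],(400,300),interpolation=cv2.INTER_CUBIC)
o[300:,:400]=cv2.resize(sc[170:265,300:427],(400,300),interpolation=cv2.INTER_CUBIC)
o[:250,400:]=cv2.resize(im,(400,250))
cv2.imwrite("pics/m5.png",o[:,:,::-1])
E
```

```text
[0.48476511 0.22798959 0.22868801] [ 2.92427027e-01  2.03707028e-02  1.77686662e+00 -1.15159861e-04
  1.34569376e+00  1.94678874e+00] 8.3 [314.19047943 175.82330964] [351.61824983 183.20300808]
```

View pics/m5.png

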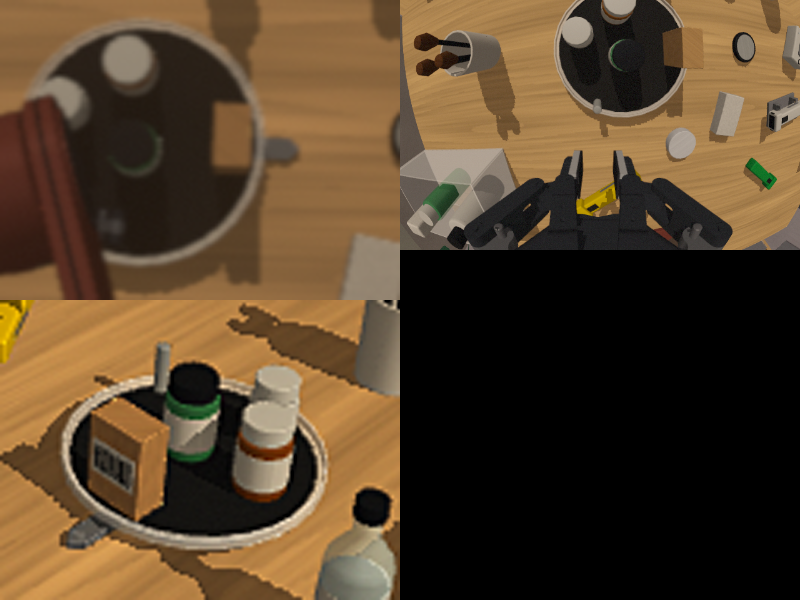

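The carton has turned to the pointer. In the top crop its outer edge runs from (251,104) to (252,168), with the pointer at (283,150). In the scene crop the label centre is at (113,467), the post top at (163,347) and the pointer tip at about (72,540).

```bash
python3 - <<'E'
from h import *
import pickle
np.set_printoptions(precision=4,suppress=True)
ci=pickle.load(open("w5.pkl","rb"))
T=lambda x,y:(229.5+(x+.5)*133/400,139.5+(y+.5)/3)
S=lambda x,y:(299.5+(x+.5)*127/400,169.5+(y-300+.5)*95/300)
W=lambda x,y:((x-400)*1.6,y*1.6)
C=np.array([.577,.1768])
def az(n,p):d=np.array(p[:2])-C;print(n,p,"r",np.hypot(*d),"az",np.degrees(np.arctan2(d[1],d[0])))
az("label scene",atz("scene",S(113.5,466.5),.064))
az("post scene",atz("scene",S(163,346),.072))
az("post wrist",atz("wrist",W(597,102),.072,ci))
az("carton edge top",np.mean([atz("top",T(*p),.102) for p in[(251,103),(253,168)]],0))
e=[atz("top",T(*p),.102) for p in[(251,103),(253,168)]];d=e[0]-e[1];print("edge normal az",np.degrees(np.arctan2(d[1],d[0]))-90,np.linalg.norm(d))
az("ptr tip top",atz("top",T(299,150),.008));az("ptr tip scene",atz("scene",S(70,540),.008))
t=cv2.imread("pics/top0.png")
E
```

```text
label scene [0.5801 0.0684 0.064 ] r 0.10839809127951505 az -88.35083978934294
post scene [0.4909 0.2251 0.072 ] r 0.09869920842015935 az 150.71582245492925
post wrist [0.4998 0.2277 0.072 ] r 0.09244435770623298 az 146.60866773054966
carton edge top [0.5773 0.0698 0.102 ] r 0.10695248214638743 az -89.85071410879851
edge normal az -87.10503636256065 0.0594934943723764
ptr tip top [0.5744 0.0222 0.008 ] r 0.15466824619532074 az -90.94696269395911
ptr tip scene [0.5773 0.023  0.008 ] r 0.1538347123015998 az -89.87722499869872
```

The label is within about 1° of the pointer, so I'll accept it. Next: turn back and travel to the scanner.

>>> {"api": "drive_tool", "payload": {
  "deltas": [
    {"x": 0,"y": 0,"z": 0,"turn": -8.2,"jaw": 0.6},
    {"x": 0,"y": 0,"z": 0,"turn": -8.2,"jaw": 0.6},
    {"x": 0,"y": 0,"z": 0,"turn": -8.2,"jaw": 0.6},
    {"x": 0,"y": 0,"z": 0,"turn": -8.2,"jaw": 0.6},
    {"x": 0,"y": 0,"z": 0,"turn": -8.2,"jaw": 0.6}
  ]
}}

```text
time_s: 8.95
tcp_pos: [0.4844, 0.228, 0.2251]
ee_rot: [0.95, 0.313, -0.002, -0.0]
ft_force: [-0.5, 0.6, -0.4]
gripper_width: 0.601
grasp_force: 0.0
```

>>> {"api": "drive_tool", "payload": {
  "deltas": [
    {"x": 0,"y": 0,"z": 0,"turn": -8.2,"jaw": 0.6},
    {"x": 0,"y": 0,"z": 0,"turn": -8.2,"jaw": 0.6},
    {"x": 0,"y": 0,"z": 0,"turn": -8.2,"jaw": 0.6},
    {"x": 0,"y": 0,"z": 0,"turn": -8.2,"jaw": 0.6},
    {"x": 0,"y": 0,"z": 0,"turn": -8.2,"jaw": 0.6}
  ]
}}

```text
time_s: 9.45
tcp_pos: [0.4843, 0.228, 0.2251]
ee_rot: [0.78, 0.626, -0.002, -0.001]
ft_force: [-0.3, -1.0, 0.3]
gripper_width: 0.599
grasp_force: 0.0
```

>>> {"api": "drive_tool", "payload": {
  "deltas": [
    {"x": 0,"y": 0,"z": 0,"turn": -8.2,"jaw": 0.6},
    {"x": 0,"y": 0,"z": 0,"turn": -8.2,"jaw": 0.6},
    {"x": 0,"y": 0,"z": 0,"turn": -8.2,"jaw": 0.6},
    {"x": -4.4,"y": -1.35,"z": 0,"turn": 0,"jaw": 0.6},
    {"x": -4.4,"y": -1.35,"z": 0,"turn": 0,"jaw": 0.6}
  ]
}}

```text
time_s: 9.95
tcp_pos: [0.4754, 0.1364, 0.225]
ee_rot: [0.629, 0.777, -0.001, -0.001]
ft_force: [1.2, -0.1, 0.0]
gripper_width: 0.602
grasp_force: 0.0
```

>>> {"api": "drive_tool", "payload": {
  "deltas": [
    {"x": -4.4,"y": -1.35,"z": 0,"turn": 0,"jaw": 0.6},
    {"x": -4.4,"y": -1.35,"z": 0,"turn": 0,"jaw": 0.6},
    {"x": -4.4,"y": -1.35,"z": 0,"turn": 0,"jaw": 0.6},
    {"x": -4.4,"y": -1.35,"z": 0,"turn": 0,"jaw": 0.6},
    {"x": -4.4,"y": -1.35,"z": 0,"turn": 0,"jaw": 0.6}
  ]
}}

```text
time_s: 10.45
tcp_pos: [0.454, -0.0937, 0.2255]
ee_rot: [0.631, 0.776, -0.0, -0.001]
ft_force: [1.4, 0.1, -0.1]
gripper_width: 0.598
grasp_force: 0.0
```

>>> {"api": "drive_tool", "payload": {
  "deltas": [
    {"x": -4.4,"y": -1.35,"z": 0,"turn": 0,"jaw": 0.6},
    {"x": -4.4,"y": -1.35,"z": 0,"turn": 0,"jaw": 0.6},
    {"x": -4.4,"y": -1.35,"z": 0,"turn": 0,"jaw": 0.6},
    {"x": 0,"y": 0,"z": 0,"turn": 0,"jaw": 0.6},
    {"x": 0,"y": 0,"z": 0,"turn": 0,"jaw": 0.6}
  ]
}}

```text
time_s: 10.95
tcp_pos: [0.4416, -0.23, 0.2254]
ee_rot: [0.632, 0.775, 0.0, -0.002]
ft_force: [-0.3, 1.3, -0.4]
gripper_width: 0.594
grasp_force: 0.0
```

```bash
python3 - <<'E'
from h import *
import pickle
s=bot.read_state();ci=camera_info("wrist");im=camera("wrist")
pickle.dump(ci,open("w6.pkl","wb"));cv2.imwrite("pics/w6.png",cv2.resize(im[100:400,130:530,::-1],(800,600),interpolation=cv2.INTER_CUBIC))
print(s["tcp_pos"],s["ee_rot"],s["qpos"],s["time_s"])
for n,p in[("tail",(.458,-.355,.052)),("head",(.4222,-.1935,.055))]:print(n,proj("wrist",p,ci))
E
```

```text
[ 0.44156133 -0.2299911   0.22537272] [ 6.31918148e-01  7.75032906e-01  7.47104564e-05 -1.85587740e-03] [-6.38937572e-01 -6.89243199e-02  1.87081190e+00  3.24937379e-04
  1.34340633e+00 -8.41753646e-01] 10.95
tail [309.64362058 279.11059223]
head [305.53322563 136.78964214]
```

View pics/w6.png

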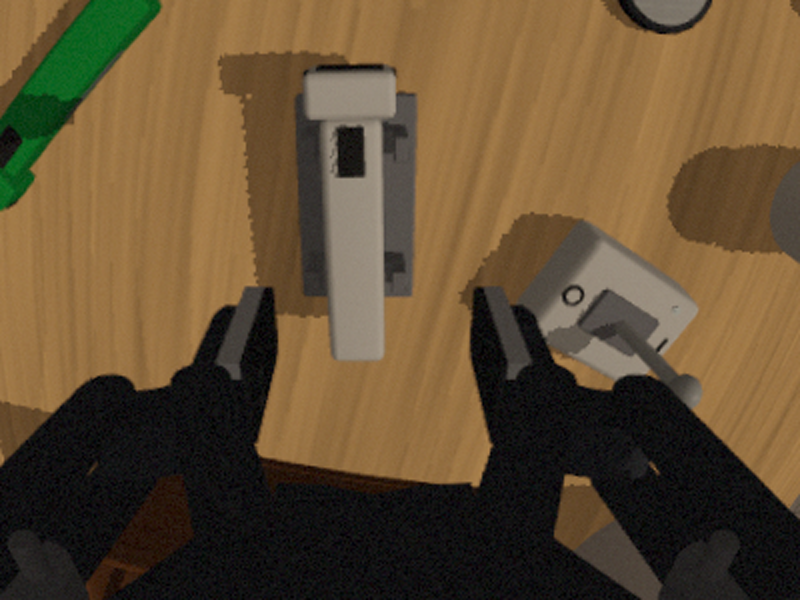

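The toggle is clearly on. The scanner's head front edge runs from (306,72) to (394,72). Its tail end is (334,357)–(383,357), and the body edges at the neck are (322,122) and (381,122).

```bash
python3 - <<'E'
from h import *
import pickle
np.set_printoptions(precision=4,suppress=True)
ci=pickle.load(open("w6.pkl","rb"))
W=lambda x,y:(130-.25+x/2,100-.25+y/2)
w2=pickle.load(open("w2.pkl","rb"))
print("tri head",tri([ray("wrist",W(350,70),ci),ray("wrist",(310,70),w2)]),"tail",tri([ray("wrist",W(358.5,358),ci),ray("wrist",(199.5,144.5),w2)]))
h=np.mean([atz("wrist",W(*p),.055,ci) for p in[(306,72),(394,72)]],0)
n=np.mean([atz("wrist",W(*p),.052,ci) for p in[(322,122),(381,122)]],0)
t=np.mean([atz("wrist",W(*p),.052,ci) for p in[(334,357),(383,357)]],0)
d=h-t;print(h,n,t,"mid",(h+t)/2,"L",np.hypot(*d[:2]),"az",np.degrees(np.arctan2(d[1],d[0])),"az n",np.degrees(np.arctan2(*(n-t)[1::-1])))
c=[atz("wrist",W(*p),.008,ci) for p in[(298,95),(416,95),(412,296),(303,296)]];print("plate",np.mean(c,0))
E
```

```text
tri head (array([ 0.4207, -0.1943,  0.0368]), [np.float64(0.00012621438761566153), np.float64(0.0001262143876156206)]) tail (array([ 0.457 , -0.3485,  0.0606]), [np.float64(0.000780637423455151), np.float64(0.0007806374234551475)])
[ 0.4212 -0.1926  0.055 ] [ 0.4268 -0.2177  0.052 ] [ 0.457 -0.354  0.052] mid [ 0.4391 -0.2733  0.0535] L 0.1653763153687357 az 102.51839769999003 az n 102.5078526457739
plate [ 0.4396 -0.2747  0.008 ]
```

>>> {"api": "drive_tool", "payload": {
  "deltas": [
    {"x": -2.1,"y": -0.5,"z": 0,"turn": -0.9,"jaw": 0.6},
    {"x": -2.1,"y": -0.6,"z": 2,"turn": 0,"jaw": 0.6},
    {"x": 0,"y": 0,"z": 4,"turn": 0,"jaw": 0.6},
    {"x": 0,"y": 0,"z": 4,"turn": 0,"jaw": 0.6},
    {"x": 0,"y": 0,"z": 2,"turn": 0,"jaw": 0.6}
  ]
}}

```text
time_s: 11.5
tcp_pos: [0.4392, -0.2695, 0.103]
ee_rot: [0.624, 0.781, 0.0, -0.003]
ft_force: [-0.4, 0.4, 0.5]
gripper_width: 0.599
grasp_force: 0.0
```

>>> {"api": "drive_tool", "payload": {
  "deltas": [
    {"x": 0,"y": 0,"z": 0,"turn": 0,"jaw": 0.6},
    {"x": 0,"y": 0,"z": 0,"turn": 0,"jaw": 0.6}
  ]
}}

```text
time_s: 11.7
tcp_pos: [0.4413, -0.2718, 0.1074]
ee_rot: [0.624, 0.781, 0.0, -0.0]
ft_force: [0.1, -0.3, -0.2]
gripper_width: 0.601
grasp_force: 0.0
```

>>> {"api": "drive_tool", "payload": {
  "deltas": [
    {"x": -0.15,"y": -0.25,"z": 2,"turn": 0,"jaw": 0.6},
    {"x": 0,"y": 0,"z": 2.5,"turn": 0,"jaw": 0.6},
    {"x": 0,"y": 0,"z": 2,"turn": 0,"jaw": 0.6},
    {"x": 0,"y": 0,"z": 1,"turn": 0,"jaw": 0.6},
    {"x": 0,"y": 0,"z": 0,"turn": 0,"jaw": 0.6}
  ],
  "force": 20
}}

```text
time_s: 12.2
tcp_pos: [0.4391, -0.2747, 0.0325]
ee_rot: [0.625, 0.781, 0.0, -0.0]
ft_force: [0.2, 1.0, 0.4]
gripper_width: 0.601
grasp_force: 0.0
```

>>> {"api": "drive_tool", "payload": {
  "deltas": [
    {"x": 0,"y": 0,"z": 0,"turn": 0,"jaw": 0.6},
    {"x": 0,"y": 0,"z": 0,"turn": 0,"jaw": 0.45},
    {"x": 0,"y": 0,"z": 0,"turn": 0,"jaw": 0.42},
    {"x": 0,"y": 0,"z": 0,"turn": 0,"jaw": 0.3},
    {"x": 0,"y": 0,"z": 0,"turn": 0,"jaw": 0.3}
  ],
  "force": 30
}}

```text
time_s: 12.7
tcp_pos: [0.4396, -0.2757, 0.0335]
ee_rot: [0.625, 0.781, -0.0, 0.001]
ft_force: [-0.9, 1.7, 6.0]
gripper_width: 0.37
grasp_force: 30.7
```

>>> {"api": "drive_tool", "payload": {
  "deltas": [
    {"x": 0,"y": 0,"z": -2,"turn": 0,"jaw": 0.3},
    {"x": 0,"y": 0,"z": -3,"turn": 0,"jaw": 0.3},
    {"x": 0,"y": 0,"z": -4,"turn": 0,"jaw": 0.3},
    {"x": 0,"y": 0,"z": 0,"turn": 6,"jaw": 0.3},
    {"x": 0,"y": 0,"z": 0,"turn": 6,"jaw": 0.3}
  ]
}}

```text
time_s: 13.2
tcp_pos: [0.4397, -0.2758, 0.1241]
ee_rot: [0.705, 0.71, 0.0, 0.002]
ft_force: [-0.5, 0.1, -2.0]
gripper_width: 0.37
grasp_force: 30.2
```

>>> {"api": "drive_tool", "payload": {
  "deltas": [
    {"x": 3,"y": 2.3,"z": 0,"turn": 0,"jaw": 0.3},
    {"x": 3.5,"y": 2.7,"z": 0,"turn": 0,"jaw": 0.3},
    {"x": 3.5,"y": 2.7,"z": 0,"turn": 0,"jaw": 0.3},
    {"x": 3.5,"y": 2.7,"z": 0,"turn": 0,"jaw": 0.3},
    {"x": 2.8,"y": 2.2,"z": 0,"turn": 0,"jaw": 0.3}
  ]
}}

```text
time_s: 13.7
tcp_pos: [0.5638, -0.1086, 0.1221]
ee_rot: [0.703, 0.711, 0.0, -0.0]
ft_force: [0.9, -0.6, -1.2]
gripper_width: 0.368
grasp_force: 30.3
```

>>> {"api": "drive_tool", "payload": {
  "deltas": [
    {"x": 0.6,"y": 0.5,"z": 0,"turn": 0,"jaw": 0.3},
    {"x": 0,"y": 0,"z": 0,"turn": 0,"jaw": 0.3},
    {"x": 0,"y": 0,"z": 0,"turn": 0,"jaw": 0.3}
  ]
}}

```text
time_s: 14.0
tcp_pos: [0.5672, -0.1052, 0.1218]
ee_rot: [0.703, 0.711, -0.001, -0.0]
ft_force: [-0.5, -0.1, -2.4]
gripper_width: 0.37
grasp_force: 30.4
```

>>> {"api": "drive_tool", "payload": {
  "deltas": [
    {"x": 0.25,"y": 0.5,"z": 2,"turn": 0,"jaw": 0.3},
    {"x": 0.25,"y": 0.4,"z": 2,"turn": 0,"jaw": 0.3},
    {"x": 0,"y": 0,"z": 1.2,"turn": 0,"jaw": 0.3},
    {"x": 0,"y": 0,"z": 0.8,"turn": 0,"jaw": 0.3},
    {"x": 0,"y": 0,"z": 0.2,"turn": 0,"jaw": 0.3}
  ]
}}

```text
time_s: 14.5
tcp_pos: [0.5758, -0.1002, 0.0593]
ee_rot: [0.704, 0.711, -0.001, -0.001]
ft_force: [-0.5, -0.6, -1.8]
gripper_width: 0.367
grasp_force: 30.4
```

```bash
python3 - <<'E'
from h import *
s=bot.read_state();im=camera("wrist");sc=camera("scene");t=camera("top");ci=camera_info("wrist")
print(s["tcp_pos"],s["ee_rot"],s["time_s"])
o=np.zeros((600,800,3),np.uint8)
o[:300,:400]=cv2.resize(t[140:240,230:363],(400,300),interpolation=cv2.INTER_CUBIC)
o[300:,:400]=cv2.resize(sc[180:280,270:403],(400,300),interpolation=cv2.INTER_CUBIC)
o[:400,400:]=im[0:400,120:520]
for n,p in[("label",(.578,.0698,.064)),("win",(.576,-.0145,.064))]:print(n,proj("scene",p),proj("wrist",p,ci))
cv2.imwrite("pics/m7.png",o[:,:,::-1])
E
```

```text
[ 0.57580388 -0.10019016  0.05929329] [ 7.03550392e-01  7.10644701e-01 -5.13951574e-04 -8.30813117e-04] 14.5
label [335.48251884 221.78704051] [323.80238116 -94.62241277]
win [311.15237711 235.61988344] [317.12980886  86.01877712]
```

View pics/m7.png

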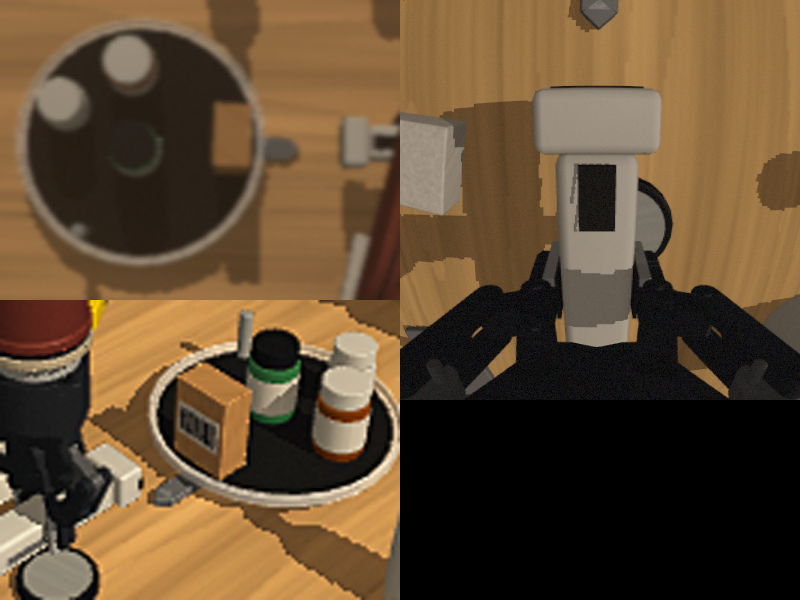

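The scanner's head is centred on the pointer (wrist view: head x≈598, pointer x≈598) and faces the label at about 8.5 cm. I'll hold it there for about 2.8 s.

>>> {"api": "drive_tool", "payload": {
  "deltas": [
    {"x": 0,"y": 0,"z": 0,"turn": 0,"jaw": 0.3},
    {"x": 0,"y": 0,"z": 0,"turn": 0,"jaw": 0.3},
    {"x": 0,"y": 0,"z": 0,"turn": 0,"jaw": 0.3},
    {"x": 0,"y": 0,"z": 0,"turn": 0,"jaw": 0.3},
    {"x": 0,"y": 0,"z": 0,"turn": 0,"jaw": 0.3}
  ]
}}

```text
time_s: 15.15
tcp_pos: [0.577, -0.0995, 0.0604]
ee_rot: [0.703, 0.711, 0.0, 0.0]
ft_force: [0.1, -0.8, -1.5]
gripper_width: 0.372
grasp_force: 30.4
```

>>> {"api": "drive_tool", "payload": {
  "deltas": [
    {"x": 0,"y": 0,"z": 0,"turn": 0,"jaw": 0.3},
    {"x": 0,"y": 0,"z": 0,"turn": 0,"jaw": 0.3},
    {"x": 0,"y": 0,"z": 0,"turn": 0,"jaw": 0.3},
    {"x": 0,"y": 0,"z": 0,"turn": 0,"jaw": 0.3},
    {"x": 0,"y": 0,"z": 0,"turn": 0,"jaw": 0.3}
  ]
}}

```text
time_s: 15.65
tcp_pos: [0.5769, -0.0995, 0.0603]
ee_rot: [0.703, 0.711, -0.0, -0.0]
ft_force: [0.6, 0.4, -1.9]
gripper_width: 0.373
grasp_force: 30.4
```

>>> {"api": "drive_tool", "payload": {
  "deltas": [
    {"x": 0,"y": 0,"z": 0,"turn": 0,"jaw": 0.3},
    {"x": 0,"y": 0,"z": 0,"turn": 0,"jaw": 0.3},
    {"x": 0,"y": 0,"z": 0,"turn": 0,"jaw": 0.3},
    {"x": 0,"y": 0,"z": 0,"turn": 0,"jaw": 0.3},
    {"x": 0,"y": 0,"z": 0,"turn": 0,"jaw": 0.3}
  ]
}}

```text
time_s: 16.15
tcp_pos: [0.5769, -0.0995, 0.0603]
ee_rot: [0.703, 0.711, 0.0, 0.0]
ft_force: [-1.7, -0.2, -2.3]
gripper_width: 0.371
grasp_force: 30.4
```

>>> {"api": "drive_tool", "payload": {
  "deltas": [
    {"x": 0,"y": 0,"z": 0,"turn": 0,"jaw": 0.3},
    {"x": 0,"y": 0,"z": 0,"turn": 0,"jaw": 0.3},
    {"x": 0,"y": 0,"z": 0,"turn": 0,"jaw": 0.3},
    {"x": 0,"y": 0,"z": 0,"turn": 0,"jaw": 0.3},
    {"x": 0,"y": 0,"z": 0,"turn": 0,"jaw": 0.3}
  ]
}}

```text
time_s: 16.65
tcp_pos: [0.5769, -0.0995, 0.0603]
ee_rot: [0.703, 0.711, -0.0, 0.0]
ft_force: [0.5, -1.0, -1.7]
gripper_width: 0.367
grasp_force: 30.4
```

>>> {"api": "drive_tool", "payload": {
  "deltas": [
    {"x": 0,"y": 0,"z": 0,"turn": 0,"jaw": 0.3},
    {"x": 0,"y": 0,"z": 0,"turn": 0,"jaw": 0.3},
    {"x": 0,"y": 0,"z": 0,"turn": 0,"jaw": 0.3},
    {"x": 0,"y": 0,"z": 0,"turn": 0,"jaw": 0.3},
    {"x": 0,"y": 0,"z": 0,"turn": 0,"jaw": 0.3}
  ]
}}

```text
time_s: 17.15
tcp_pos: [0.5769, -0.0995, 0.0603]
ee_rot: [0.703, 0.711, -0.0, 0.0]
ft_force: [-0.4, -0.2, -0.8]
gripper_width: 0.369
grasp_force: 30.4
```

>>> {"api": "drive_tool", "payload": {
  "deltas": [
    {"x": 0,"y": 0,"z": 0,"turn": 0,"jaw": 0.3},
    {"x": 0,"y": 0,"z": 0,"turn": 0,"jaw": 0.3},
    {"x": 0,"y": 0,"z": 0,"turn": 0,"jaw": 0.3},
    {"x": 0,"y": 0,"z": 0,"turn": 0,"jaw": 0.3},
    {"x": 0,"y": 0,"z": 0,"turn": 0,"jaw": 0.3}
  ]
}}

```text
time_s: 17.65
tcp_pos: [0.5769, -0.0995, 0.0603]
ee_rot: [0.703, 0.711, -0.0, -0.0]
ft_force: [-0.1, -0.0, -1.3]
gripper_width: 0.372
grasp_force: 30.4
```

>>> {"api": "drive_tool", "payload": {
  "deltas": [
    {"x": 0,"y": 0,"z": -2.5,"turn": 0,"jaw": 0.3},
    {"x": -1,"y": 0,"z": -4,"turn": 0,"jaw": 0.3},
    {"x": -3,"y": -2.5,"z": 0,"turn": 0,"jaw": 0.3},
    {"x": -3.5,"y": -2.8,"z": 0,"turn": 0,"jaw": 0.3},
    {"x": -3.5,"y": -3,"z": 0,"turn": 0,"jaw": 0.3}
  ]
}}

```text
time_s: 18.15
tcp_pos: [0.4947, -0.2113, 0.126]
ee_rot: [0.703, 0.712, 0.0, 0.001]
ft_force: [0.2, -0.4, -1.2]
gripper_width: 0.366
grasp_force: 30.5
```

>>> {"api": "drive_tool", "payload": {
  "deltas": [
    {"x": -3.5,"y": -3,"z": 0,"turn": 0,"jaw": 0.3},
    {"x": -2.5,"y": -2.2,"z": 0,"turn": 0,"jaw": 0.3},
    {"x": 0,"y": 0,"z": 0,"turn": -6,"jaw": 0.3},
    {"x": 0,"y": 0,"z": 0,"turn": -6,"jaw": 0.3},
    {"x": 0,"y": 0,"z": 0,"turn": 0,"jaw": 0.3}
  ]
}}

```text
time_s: 18.65
tcp_pos: [0.4436, -0.2714, 0.1254]
ee_rot: [0.625, 0.781, 0.0, 0.0]
ft_force: [-0.1, 1.1, -1.8]
gripper_width: 0.369
grasp_force: 30.5
```

>>> {"api": "drive_tool", "payload": {
  "deltas": [
    {"x": 0,"y": 0,"z": 0,"turn": 0,"jaw": 0.3},
    {"x": 0,"y": 0,"z": 0,"turn": 0,"jaw": 0.3}
  ]
}}

```text
time_s: 18.85
tcp_pos: [0.444, -0.2708, 0.1253]
ee_rot: [0.626, 0.78, -0.0, 0.0]
ft_force: [-0.5, 0.4, -1.4]
gripper_width: 0.369
grasp_force: 30.5
```

>>> {"api": "drive_tool", "payload": {
  "deltas": [
    {"x": -0.38,"y": -0.54,"z": 2,"turn": -0.1,"jaw": 0.3},
    {"x": 0,"y": 0,"z": 3,"turn": 0,"jaw": 0.3},
    {"x": 0,"y": 0,"z": 1.5,"turn": 0,"jaw": 0.3},
    {"x": 0,"y": 0,"z": 0,"turn": 0,"jaw": 0.3},
    {"x": 0,"y": 0,"z": 0,"turn": 0,"jaw": 0.3}
  ]
}}

```text
time_s: 19.35
tcp_pos: [0.4396, -0.2757, 0.0605]
ee_rot: [0.624, 0.781, 0.0, -0.0]
ft_force: [0.9, -0.8, -1.2]
gripper_width: 0.372
grasp_force: 30.4
```

>>> {"api": "drive_tool", "payload": {
  "deltas": [
    {"x": 0,"y": 0,"z": 1,"turn": 0,"jaw": 0.3},
    {"x": 0,"y": 0,"z": 1,"turn": 0,"jaw": 0.3},
    {"x": 0,"y": 0,"z": 0.5,"turn": 0,"jaw": 0.3},
    {"x": 0,"y": 0,"z": 0.2,"turn": 0,"jaw": 0.3},
    {"x": 0,"y": 0,"z": 0,"turn": 0,"jaw": 0.3}
  ]
}}

```text
time_s: 19.85
tcp_pos: [0.4393, -0.2758, 0.0335]
ee_rot: [0.624, 0.781, 0.0, -0.0]
ft_force: [-1.4, 1.9, 1.9]
gripper_width: 0.371
grasp_force: 30.9
```

Seated, with a force of +1.9 N. Next: release, go up, and check.

>>> {"api": "drive_tool", "payload": {
  "deltas": [
    {"x": 0,"y": 0,"z": 0,"turn": 0,"jaw": 0.42},
    {"x": 0,"y": 0,"z": 0,"turn": 0,"jaw": 0.5},
    {"x": 0,"y": 0,"z": 0,"turn": 0,"jaw": 0.6},
    {"x": 0,"y": 0,"z": 0,"turn": 0,"jaw": 0.6},
    {"x": 0,"y": 0,"z": -1,"turn": 0,"jaw": 0.6}
  ]
}}

```text
time_s: 20.35
tcp_pos: [0.4384, -0.2751, 0.0423]
ee_rot: [0.624, 0.781, 0.0, -0.001]
ft_force: [-0.1, -0.2, 0.1]
gripper_width: 0.604
grasp_force: 0.0
```

>>> {"api": "drive_tool", "payload": {
  "deltas": [
    {"x": 0,"y": 0,"z": -3,"turn": 0,"jaw": 0.6},
    {"x": 0,"y": 0,"z": -5,"turn": 0,"jaw": 0.6},
    {"x": 0,"y": 0,"z": -5,"turn": 0,"jaw": 0.6},
    {"x": 0,"y": 0,"z": -5,"turn": 0,"jaw": 0.6},
    {"x": 4.3,"y": 1,"z": 0,"turn": 0,"jaw": 0.6}
  ]
}}

```text
time_s: 20.85
tcp_pos: [0.4435, -0.2375, 0.2333]
ee_rot: [0.626, 0.78, -0.0, 0.009]
ft_force: [1.6, 0.3, 0.3]
gripper_width: 0.603
grasp_force: 0.0
```

```bash
python3 - <<'E'
from h import *
s=bot.read_state();im=camera("wrist");sc=camera("scene")
print(s["tcp_pos"],s["time_s"],s["gripper_width"])
o=np.zeros((600,800,3),np.uint8)
o[:400,:640]=im
o[400:,:320]=cv2.resize(sc,(320,200));o[400:,320:640]=cv2.resize(sc[220:360,140:364],(320,200),interpolation=cv2.INTER_CUBIC)
cv2.imwrite("pics/m8.png",o[:,:,::-1])
E
```

```text
[ 0.44354525 -0.23746138  0.23328442] 20.85 0.6026575676812576
```

View pics/m8.png

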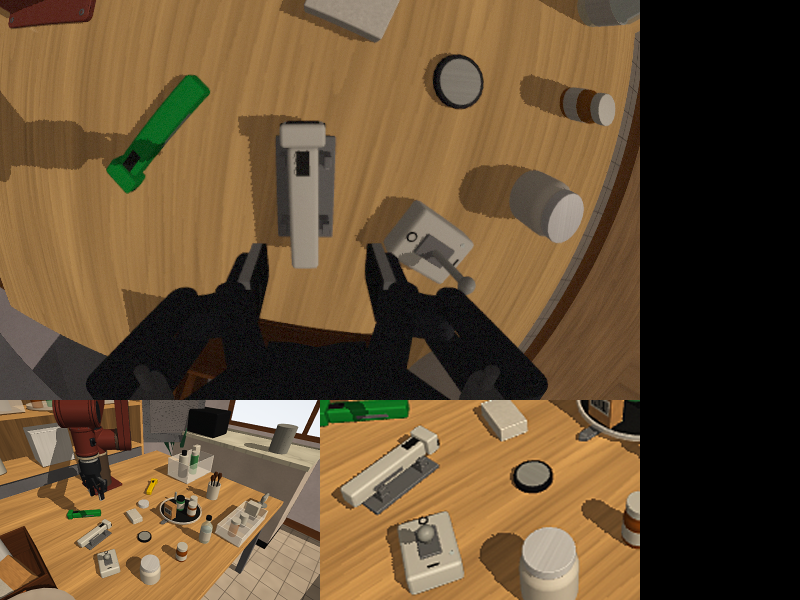

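The scanner lies in its cradle again at (303,195). The toggle is on at (465,283), and the label is still at the pointer.

```bash
python3 -c "
from cell import bot
print(bot.finish_job())"
```

```text
the job is handed in; nothing more can be done
None
```

I've handed the job in at about 21 s of the 64 s allowed: toggle on, label within about 1–2° of the pointer, scanner held about 8.5 cm from the label for about 3 s and laid back in its cradle; no verdict was returned.

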